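Hold a hang-on bin against the rail stop for fastening

TASK

Hook the blue bin onto the desk rail on the free stretch to the robot's right of the orange stop, a good hand's breadth clear of it, with the hook fully down on the bar, and slide it along the bar until its bracket meets the stop, without ramming it. Then be my third hand: keep the bin hung and pressed against the stop with a steady push of about 10 newtons for at least two seconds, so that I can tighten its two lock knobs, and finish still holding and pushing like that, without letting go. Leave the toy bus, the book and the pencil cup where they are.

Things in the scene. Friction and masses are not known exactly. Their poses are not given: they have to be found in the camera images.
- bin: Loose hang-on bin, upright on the desk at the start, empty, 0.22 to 0.45 kg: open blue tray 80 (x) x 100 (y) x 75 mm high, origin at the centre of its underside, z up. On its +x side, roughly away from the robot, a grey bracket of 3 mm sheet, 128 mm high: its back plate (x = 40 to 43 mm, 100 mm wide) rises past the rim and carries bridge and tongue (see bin_hook).
- bin_hook (a point): Middle of the hook channel, on the bridge's underside: 49.5 mm from the bin's origin along x, 125 mm up. The channel between back plate and tongue is 13 mm wide, open downward, and goes over the bar, tray on the robot's side. The tongue, 44 mm wide, ends 28 mm below this point, its last 9 mm flared 4 mm outward. Fully down, this point is at the bar's top.
- bin_top (a point): Middle of the bracket's flat top (the bridge, 100 mm wide in y, x = 40 to 59 mm), 3 mm above bin_hook. Grip it here from above, across its 19 mm in x. The bracket's side edges are 50 mm either side along y. Two black lock knobs, 16 mm across, stick out 11 mm to -x from the back plate at y = +-36 mm, 15 mm lower; the tray's rim is 53 mm lower.
- rail: Fixed desk rail: flat steel bar 8 mm thick (x), 620 mm long (y), 25 mm high, its top 225 mm above the desk, on two posts 20 x 24 mm just behind the bar (+x) at y = +-285 mm, feet 90 x 60 x 6 mm. Origin on the desk under the bar's middle; x roughly away from the robot, y along the bar to the robot's left. A yellow bin like the blue one is fastened on it at y = +215 mm.
- rail_mid (a point): Point on the bar's top surface, at the middle of its length and thickness; axes as the rail's. To the right (-y) of the stop the bar is free up to the post.
- stop: Orange stop block fixed on the bar, rigid, 34 (x) x 30 (y, along the bar) x 46 mm high, from 5 mm below the bar to 16 mm above its top, with a black clamp knob on its -x side. Origin at the centre of its underside, axes as the rail's. Its place along the bar differs each time.
- stop_face (a point): Point on the stop's right-hand (-y) face, which the bracket's left (+y) side edge meets: 15 mm from the block's middle, level with the bar's top, on the bar's middle plane; axes as the rail's. With the bracket against it, bin_hook is 50 mm from it along -y.
- bus: Yellow toy bus on the desk, 115 x 46 x 52 mm; origin at the centre of its underside, length along x. Not to be disturbed.
- book: Red book lying flat, 200 x 130 x 22 mm; origin at the centre of its underside. Not to be disturbed.
- pencil_cup: Black pencil cup, 76 mm across, 95 mm high, pencils up to 145 mm, on the desk beyond the rail; origin at the centre of its underside. Not to be disturbed.

How it is judged:
On the way, in this order (a step that is already met when the one before it is completed fails the run):
1. the bin hangs fully down on the bar, its bracket more than 50 mm to the right of the stop (x of bin_hook in the frame of rail_mid between -0.005 and 0.005 m and z of bin_hook in the frame of rail_mid between -0.004 and 0.005 m and angle between bin's own z axis and vertical below 0.2 rad and angle between the y axis of bin and the y axis of rail, either way round below 0.1 rad and y of bin_hook in the frame of stop_face below -0.1 m), for 0.2 s.
2. hooked on the bar, the bin is slid up close to the stop (x of bin_hook in the frame of rail_mid between -0.005 and 0.005 m and z of bin_hook in the frame of rail_mid between -0.004 and 0.005 m and angle between bin's own z axis and vertical below 0.2 rad and angle between the y axis of bin and the y axis of rail, either way round below 0.1 rad and y of bin_hook in the frame of stop_face between -0.09 and -0.058 m), for 0.05 s.
3. the bracket is pressed against the stop with 5 to 16 N for 1.5 s, hung and held (x of bin_hook in the frame of rail_mid between -0.005 and 0.005 m and z of bin_hook in the frame of rail_mid between -0.004 and 0.005 m and angle between bin's own z axis and vertical below 0.2 rad and angle between the y axis of bin and the y axis of rail, either way round below 0.1 rad and contact force between bin and stop between 5 and 16 N and contact force between the fingers and bin above 2 N and y of bin_hook in the frame of stop_face between -0.056 and -0.044 m and linear speed of bin below 0.02 m/s), for 1.5 s.
At the end, for the whole second after the job is handed in: The blue bin hangs on the bar (bridge within 5 mm of fully down, bar inside the channel, upright within 0.2 rad, in line with the bar within 0.1 rad), at rest, its bracket meets the stop and presses on it with 5 to 16 N, and the fingers are still on the bin and pushing (all of step 3); the arm keeps its last pose, push and grip.
It fails at once if the bin is rammed against the stop (more than 35 N) (contact force between bin and stop above 35 N).
It fails at once if the bus is pushed more than 20 mm (distance of bus from where it was at the start of the episode above 0.02 m).
It fails at once if the book is pushed more than 20 mm (distance of book from where it was at the start of the episode above 0.02 m).
It fails at once if the pencil cup is pushed more than 20 mm (distance of pencil_cup from where it was at the start of the episode above 0.02 m).
It also fails if it takes over 59 s, if anything falls off the work surface, if the arm or the gripper's body presses on something with over 40 N, if the wrist force passes 120 N, or if a joint passes its speed limit or range.

ROBOT

A 6-joint arm with a two-finger parallel gripper is mounted at the origin on the work surface. World frame = base frame: x ahead of the robot, y to its left, z up, the work surface at z = 0. Lengths are in m, angles in rad, forces in N, time in s.
With the tool pointing down it reaches from about 0.15 to 0.775 m from the base axis. Payload 6.1 kg.
Tool frame: the origin (TCP) lies at the centre of the arm's flange, where the gripper is bolted on; the fingertips stand 173 mm ahead of it and the grasp point (between the pads) lies 155 mm ahead of it; z points along the fingers, y is the line along which they close (so a half turn about z gives the same grasp; the last joint's range is limited). The gripper opens to 85 mm and grips with 20 to 120 N. Pads are 22 mm wide; open, the fingers measure 114 mm over their backs; the gripper's body (76 mm by 85 mm) begins 54 mm behind the grasp point. The pads swing forward as they close: fully open they stand 13 mm farther back than shut.
Start: joints at [-1.114, 0.126, -0.04, 1.405, 0, 1.571], TCP at [0.232, -0.471, 0.405] pointing down, gripper open.
Joint ranges: [-2.72, 2.72], [-0.95, 1.95], [-1.27, 1.35], [-1.78, 2.02], [-1.46, 1.47], [-3.14, 3.14]. Speed limits (rad/s): [2.39, 2.39, 3.01, 3.14, 3.14, 3.14].

INTERFACE

Orientations are given as a rotation vector (axis times angle).
In Python, from station import env gives the robot as it stands.
- The arm moves only by the shell command python3 -m jog 'ROWS' [OPENING] [FORCE]. ROWS is JSON, a list of rows, each a list of 6 numbers: the shift along the world's x, y, z scaled (see below), then the turn, a rotation vector about the world's x, y, z scaled (see below). A call has 1 to 12 rows; each row shifts and turns the commanded pose from where the row before left it; what a row does not reach is not made up. The controller multiplies each number of a shift by 3 cm and each number of a turn by 90 degrees. A row lasts 1/10 s, in which the tool goes at most 50 mm and 8.59 degrees, less where a joint would pass 70% of its speed; a pose out of reach is approached as far as the arm can. A call with a number of a shift or a turn outside -1 to 1 is refused whole. A call with a gripper value outside its range is refused whole. OPENING is the finger opening in mm, from 0 to 85.4, set as the call begins (- or left out, the last holds). The fingers move at their own pace and stop on an object; FORCE is the grip in N (left out, the last holds). Time passes only in rows, so rows that do not move let the fingers close. It gives the time, the measured TCP pose, the force, the opening and the grip force at its end, in the units of the state.
- env.sense(): the state, without advancing time (a new reading comes with each control period).
- env.snapshot(name): name is "scene" or "top"; returns (picture, depth): 384x512x3 uint8, red, green, blue; 384x512 float32, m along the optical axis (not along the pixel's ray), 0 where there is no reading.
- env.camera_info(name): a dict with "mtx" (3x3 intrinsics, pixels), "view" (4x4, takes a point from world to camera coordinates). Camera axes: x right, y down, z forward; pixel columns grow to the right and rows downward; lengths in m; the calibration is good to about 2 mm. A picture is of the moment at which its call begins. camera_info takes no time and is no camera call.
- env.sign_off(): hands the job in; it is judged then, once.
Trained networks look in the newest picture that a camera, given by its name, has taken for a name from the list of things; names that differ only in an ending like _2 or _b are one class to them, and where a whole thing is asked for, a point or a joint stands for the part that bears it (a point fixed in the world has none). Each returns a list of dicts, best first, with "score" (0 to 1); they miss things now and then, are a little off and sometimes report something else, mostly with a low value. They report only what shows in the picture. A call takes as long as a camera call.
- env.search_frame(camera, query): "extent" ([centre column, centre row, width, height] in pixels, round what is visible of it).
- env.cut_out(camera, query): "region" (384x512 bool, what is visible of it) and "extent" ([centre column, centre row, width, height] in pixels, round what is visible of it).
- env.landmark_of(camera, query): "location" ([column, row] in pixels: a listed point, or the origin of a listed thing).
The state is a dict: "clock": time; "q": joint angles; "qd": joint speeds; "tau": joint torques, N m; "ee_pos": TCP position; "ee_rot": TCP orientation; "contact_force": force on the tool from outside, world axes, zero at the start; "moment": the same for the moment, N m; "width": finger opening in m; "finger_force": force on a finger pad.
Only numpy, scipy, OpenCV 4.12 (cv2) and the standard library are available. Lean on these libraries where they do the work, as an engineer would, in place of code of your own. Each camera call takes 0.05 s, during which the arm holds its last target. There are 200 camera calls.

## Working session

There is one attempt and no reset: what is moved stays moved. The work goes in short steps, Python scripts to look and compute and a shell command to move; the robot and the scene stay as the last step left them, time stands still between calls to the robot, and variables do not carry over. Pictures are saved under pics/ and viewed, at most 10 in all, crops included, and the job is handed in when it is done.

```bash
mkdir -p pics; cat > h.py <<'E'
from station import env
import numpy as np, cv2
def shot(cam):
    im,d=env.snapshot(cam); return im,d
def inv(cam): 
    i=env.camera_info(cam); return np.array(i["mtx"]),np.array(i["view"])
def ray_z(cam,px,z):
    K,V=inv(cam); R=V[:3,:3];t=V[:3,3]; c=-R.T@t
    r=R.T@np.linalg.inv(K)@np.array([px[0],px[1],1.]); return c+r*(z-c[2])/r[2]
def cloud(cam,d):
    K,V=inv(cam); v,u=np.mgrid[:d.shape[0],:d.shape[1]]
    p=np.stack([(u-K[0,2])/K[0,0]*d,(v-K[1,2])/K[1,1]*d,d],-1)
    return (p-V[:3,3])@V[:3,:3]
def proj(cam,p):
    K,V=inv(cam); q=K@(V[:3,:3]@np.asarray(p)+V[:3,3]); return q[:2]/q[2]
E
python3 - <<'E'
from h import *
s=env.sense(); print({k:np.round(v,3) for k,v in s.items()})
for c in("scene","top"):
    im,d=shot(c); cv2.imwrite(f"pics/{c}0.png",im[...,::-1]); P=cloud(c,d); np.save(f"{c}0.npy",P)
    for q,z in(("bin_top",.128),("bin_hook",.125),("rail_mid",.225),("stop_face",.225),("bin",0),("bus",0),("book",0),("pencil_cup",0)):
        for r in env.landmark_of(c,q)[:2]:
            l=r["location"]; i,j=int(round(l[0])),int(round(l[1]))
            print(c,q,round(r["score"],2),np.round(l,1),ray_z(c,l,z).round(4),P[j,i].round(3))
E
```

```text
{'clock': np.float64(0.0), 'q': array([-1.114,  0.126, -0.041,  1.405, -0.   ,  1.571]), 'qd': array([ 0.001, -0.001,  0.001, -0.001, -0.   , -0.001]), 'tau': array([ 1.0000e-03, -4.3591e+01,  3.5292e+01,  1.7000e-02,  0.0000e+00,
       -0.0000e+00]), 'ee_pos': array([ 0.232, -0.471,  0.404]), 'ee_rot': array([-3.058e+00, -7.110e-01,  1.000e-03]), 'contact_force': array([-0.085,  0.002,  0.181]), 'moment': array([ 0.001,  0.012, -0.005]), 'finger_force': np.float64(0.0), 'width': np.float64(0.086)}
scene bin_top 0.67 [171.9 248.3] [ 0.4771 -0.257   0.128 ] [ 0.478 -0.257  0.13 ]
scene bin_top 0.39 [324.5 226.8] [ 0.7882 -0.0148  0.128 ] [0.763 0.081 0.031]
scene bin_hook 0.81 [170.5 249.8] [ 0.475  -0.2606  0.125 ] [ 0.475 -0.263  0.127]
scene rail_mid 0.62 [263.7 168. ] [0.5893 0.0264 0.225 ] [0.462 0.295 0.004]
scene stop_face 0.81 [271.4 161.1] [0.5942 0.0647 0.225 ] [0.593 0.064 0.225]
scene bin 0.68 [159.4 276.9] [ 0.4244 -0.2689  0.    ] [ 0.466 -0.309  0.069]
scene bus 0.65 [222.  189.1] [0.3854 0.1276 0.    ] [0.415 0.082 0.045]
scene book 0.59 [244.5 156.9] [0.3641 0.3287 0
[... 154 characters left out ...]
 0.128 ] [ 0.48  -0.25   0.127]
top bin_hook 0.77 [359. 233.] [ 0.4711 -0.2585  0.125 ] [ 0.471 -0.258  0.126]
top rail_mid 0.6 [260.2 187.4] [0.5937 0.0162 0.225 ] [0.595 0.017 0.224]
top stop_face 0.58 [238.2 186.8] [0.5967 0.0733 0.225 ] [0.594 0.073 0.24 ]
top bin 0.65 [355.4 249.8] [ 0.4229 -0.274   0.    ] [ 0.422 -0.272  0.005]
top bus 0.98 [227.4 265.4] [0.3865 0.1177 0.    ] [0.39  0.116 0.052]
top bus 0.58 [238.  188.4] [0.621  0.0805 0.    ] [0.592 0.073 0.24 ]
top book 0.69 [160.9 272.8] [0.3699 0.3187 0.    ] [0.371 0.314 0.024]
top pencil_cup 0.9 [225.4 142.6] [0.7659 0.1167 0.    ] [0.764 0.118 0.002]
top pencil_cup 0.25 [237.4 187.9] [0.6226 0.0823 0.    ] [0.591 0.076 0.245]
```

```bash
python3 - <<'E'
from h import *
a=cv2.imread("pics/top0.png"); b=cv2.imread("pics/scene0.png")
cv2.imwrite("pics/both.png",np.hstack([cv2.resize(a[80:330,110:480],None,fx=1.05,fy=1.05),cv2.resize(b[100:350,100:480],None,fx=1.05,fy=1.05)]))
for c in("top","scene"):
    P=np.load(c+"0.npy").reshape(-1,3)
    def line(m,n):
        Q=P[m]; 
        if len(Q)<8: print(c,n,len(Q));return
        r=cv2.minAreaRect(Q[:,:2].astype(np.float32)); mn=Q.mean(0)
        v=np.linalg.svd(Q[:,:2]-mn[:2],full_matrices=False)[2][0]
        print(c,n,len(Q),"rect",np.round(r[0],4),np.round(r[1],4),"dir",np.rad2deg(np.arctan2(v[1],v[0])).round(2),"z",np.median(Q[:,2]).round(4))
    x,y,z=P.T
    line((abs(z-.128)<.006)&(abs(x-.475)<.06)&(abs(y+.257)<.08),"bintop")
    line((abs(z-.225)<.006)&(abs(x-.595)<.03)&(y>-.25)&(y<.03),"bar right")
    line((abs(z-.225)<.006)&(abs(x-.595)<.06)&(y>-.4)&(y<.4),"bar all")
    line((abs(z-.241)<.004)&(abs(x-.595)<.04)&(abs(y-.08)<.08),"stop top")
    line((abs(z-.075)<.004)&(abs(x-.43)<.08)&(abs(y+.27)<.1),"tray rim")
E
```

```text
top bintop 243 rect [ 0.4693 -0.2607] [0.0275 0.0994] dir 97.06 z 0.1287
top bar right 347 rect [ 0.5904 -0.1097] [0.2791 0.0087] dir 89.29 z 0.2253
top bar all 1061 rect [0.5875 0.0197] [0.6305 0.0559] dir 89.41 z 0.2257
top stop top 151 rect [0.5933 0.0875] [0.0284 0.0341] dir 177.27 z 0.2409
top tray rim 116 rect [ 0.4241 -0.2663] [0.0792 0.1014] dir 87.46 z 0.0753
scene bintop 269 rect [ 0.4755 -0.2596] [0.0212 0.1005] dir -83.04 z 0.1272
scene bar right 323 rect [ 0.5927 -0.1099] [0.2777 0.0106] dir -90.76 z 0.2238
scene bar all 783 rect [0.5903 0.0205] [0.6353 0.0565] dir -90.59 z 0.224
scene stop top 84 rect [0.5966 0.0875] [0.034  0.0327] dir 9.65 z 0.2398
scene tray rim 161 rect [ 0.4273 -0.2654] [0.0855 0.1026] dir -51.81 z 0.0739
```

View pics/both.png

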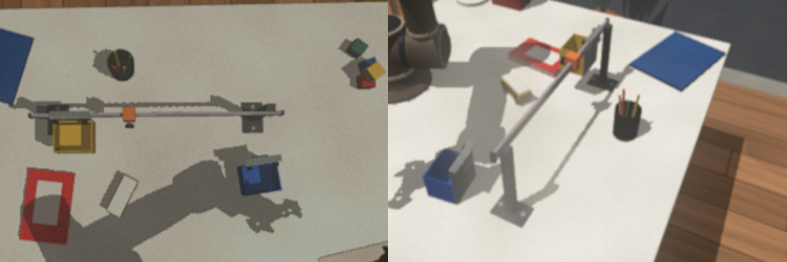

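The top view shows the blue bin at about (259,175) in the left crop. It sits in front of the bar's right end, turned about +7°. The bar's free stretch lies right of the orange stop at (129,114). The networks and the depth data agree:

| Item | Position or angle |
|---|---|
| bin_top | (0.473, -0.259), yaw about 7° |
| Bar | x ≈ 0.592, yaw about -0.7° |
| Stop face | y ≈ 0.0725 |

Next I'll move above the bin.

```bash
python3 -m jog '[[0.89,0.78,0,0,0,0.087],[0.89,0.78,0,0,0,0.087],[0.89,0.78,0,0,0,0.087],[0.89,0.78,0,0,0,0.087],[0.89,0.78,0,0,0,0.087],[0.89,0.78,0,0,0,0.087],[0.89,0.78,0,0,0,0.087],[0.89,0.78,-0.3,0,0,0.087],[0.89,0.78,-0.3,0,0,0.087],[0,0,0,0,0,0],[0,0,0,0,0,0]]' 70; python3 - <<'E'
from h import *
from scipy.spatial.transform import Rotation as R
s=env.sense(); print(s["clock"],s["ee_pos"],s["contact_force"]); M=R.from_rotvec(s["ee_rot"]).as_matrix(); print(M.round(3), np.rad2deg(np.arctan2(M[1,1],M[0,1])))
E
```

```text
clock: 2.0
ee_pos: [0.4723, -0.26, 0.3863]
ee_rot: [-2.087, -2.347, 0.001]
contact_force: [0.0, 0.1, 0.9]
width: 0.0702
finger_force: 0.0
2.0 [ 0.47226085 -0.25995616  0.38632486] [0.02737528 0.09747881 0.90938618]
[[-0.117  0.993 -0.001]
 [ 0.993  0.117  0.   ]
 [ 0.    -0.001 -1.   ]] 6.696465437235766
```

```bash
python3 -m jog '[[0,0,-0.6,0,0,0],[0,0,-0.8,0,0,0],[0,0,-0.8,0,0,0],[0,0,-0.7,0,0,0],[0,0,-0.4,0,0,0],[0,0,-0.25,0,0,0],[0,0,0,0,0,0],[0,0,0,0,0,0]]' 70; python3 -m jog '[[0,0,0,0,0,0],[0,0,0,0,0,0],[0,0,0,0,0,0],[0,0,0,0,0,0],[0,0,0,0,0,0],[0,0,0,0,0,0],[0,0,0,0,0,0],[0,0,0,0,0,0]]' 0 60
```

```text
clock: 2.8
ee_pos: [0.472, -0.2609, 0.2811]
ee_rot: [2.089, 2.345, 0.0]
contact_force: [-0.2, -0.9, -0.1]
width: 0.0697
finger_force: 0.0
clock: 3.6
ee_pos: [0.4722, -0.2606, 0.2805]
ee_rot: [2.088, 2.346, 0.001]
contact_force: [2.7, 0.2, 3.1]
width: 0.0177
finger_force: 63.0
```

```bash
python3 -m jog '[[0,0,0.2,0,0,0],[0,0,0.6,0,0,0],[0,0,0.8,0,0,0],[0,0,0.8,0,0,0],[0,0,0.8,0,0,0],[0,0,0.8,0,0,0],[0,0,0.8,0,0,0],[0,0,0.4,0,0,0],[0,0,0.13,0,0,0],[0,0,0,0,0,0],[0,0,0,0,0,0]]'; python3 - <<'E'
from h import *
b=[]
for c in("top","scene"):
    im,d=shot(c); P=cloud(c,d).reshape(-1,3); np.save(c+"1.npy",P)
    for q in("bin_hook","bin_top","bin"):
        for r in env.landmark_of(c,q)[:1]: print(c,q,round(r["score"],2),np.round(r["location"],1),proj(c,[.473,-.26,.285]).round(1))
    u,v=proj(c,[.45,-.26,.27]).astype(int); b.append(cv2.resize(im[max(0,v-90):v+90,max(0,u-90):u+90,::-1],(390,390)))
cv2.imwrite("pics/lift.png",np.hstack(b))
E
```

```text
clock: 4.7
ee_pos: [0.4717, -0.2605, 0.4387]
ee_rot: [-2.088, -2.345, 0.001]
contact_force: [0.1, 0.0, -3.5]
width: 0.018
finger_force: 62.4
top bin_hook 0.98 [376.7 232.9] [374.6 230.4]
top bin_top 0.63 [373.9 233.6] [374.6 230.4]
top bin 0.62 [369.1 252.7] [374.6 230.4]
scene bin_hook 0.61 [159.7 200.5] [160.4 200.7]
scene bin_top 0.8 [159.  197.6] [160.4 200.7]
scene bin 0.98 [146.5 238. ] [160.4 200.7]
```

View pics/lift.png

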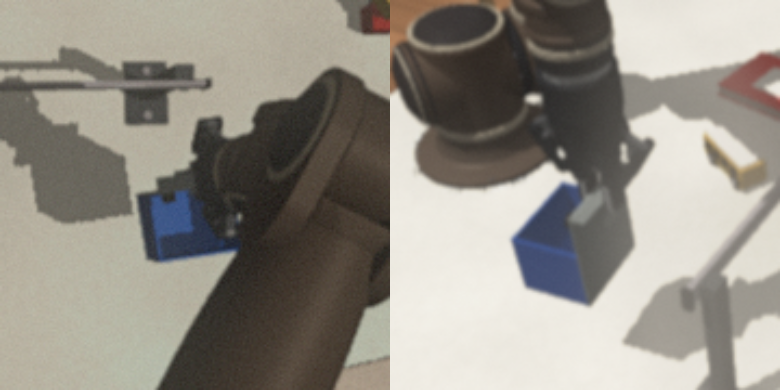

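The bin hangs in the grip: the left crop shows it below the gripper at (190,225), and the right one shows it upright at (575,245). I'll check its tilt and yaw from the back plate plane.

```bash
python3 - <<'E'
from h import *
P=np.load("scene1.npy"); x,y,z=P.T
m=(abs(x-.475)<.035)&(abs(y+.26)<.06)&(z>.165)&(z<.25)&(x>.455); Q=P[m]
for _ in range(4):
    c=Q.mean(0); n=np.linalg.svd(Q-c,full_matrices=False)[2][2]; Q=Q[abs((Q-c)@n)<.003]
n*=np.sign(n[0]); print(len(Q),c,n, "yaw",np.rad2deg(np.arctan2(n[1],n[0])),"pitch",np.rad2deg(np.arcsin(n[2])))
for lo in(.165,.185,.205,.225): 
    q=Q[(Q[:,2]>lo)&(Q[:,2]<lo+.02)]; print(lo,len(q),q.mean(0) if len(q) else '', np.ptp(q[:,1]) if len(q) else '')
T=P[(abs(x-.475)<.04)&(abs(y+.26)<.06)&(z>.28)&(z<.292)]; print("top",len(T),T.mean(0),np.ptp(T,axis=0))
# bar x using both cameras near y=-.085
for c in("top","scene"):
    B=np.load(c+"0.npy").reshape(-1,3); b=B[(abs(B[:,2]-.225)<.004)&(abs(B[:,0]-.592)<.02)&(abs(B[:,1]+.085)<.05)]; print(c,b.mean(0),np.percentile(b[:,0],[2,98]))
E
```

```text
514 [ 0.4661189  -0.26211174  0.20498073] [ 0.99429966  0.10660598 -0.00182882] yaw 6.1197122149722984 pitch -0.10478348477665946
0.165 117 [ 0.46502833 -0.25187795  0.17512886] 0.10016838671083095
0.185 140 [ 0.4654434  -0.25613572  0.19460302] 0.10042979788864226
0.205 148 [ 0.46583355 -0.2592993   0.21477752] 0.09957356034751275
0.225 84 [ 0.46834181 -0.28259069  0.23425993] 0.0987538432764766
top 230 [ 0.47639952 -0.27818498  0.28627762] [0.04683682 0.10057553 0.01102333]
top [ 0.59082385 -0.08518944  0.22520283] [0.58654389 0.59538285]
scene [ 0.59355284 -0.08508252  0.22406419] [0.58837445 0.59795458]
```

```bash
python3 -m jog '[[0.25,0.36,0,0,0,-0.01],[0.5,0.73,0,0,0,-0.01],[0.5,0.73,0,0,0,-0.01],[0.5,0.73,0,0,0,-0.01],[0.5,0.73,0,0,0,-0.01],[0.5,0.73,0,0,0,-0.01],[0.5,0.73,0,0,0,-0.01],[0.5,0.73,0,0,0,-0.01],[0.27,0.37,0,0,0,0],[0,0,0,0,0,0],[0,0,0,0,0,0]]'; python3 - <<'E'
from h import *
from scipy.spatial.transform import Rotation as R
s=env.sense(); M=R.from_rotvec(s["ee_rot"]).as_matrix(); print(s["ee_pos"],np.rad2deg(np.arctan2(M[1,1],M[0,1])),M[2].round(4))
im,d=shot("scene"); P=cloud("scene",d).reshape(-1,3)
x,y,z=P.T
Q=P[(abs(x-.59)<.012)&(abs(y+.085)<.06)&(z>.165)&(z<.215)]
for _ in range(4):
    c=Q.mean(0); n=np.linalg.svd(Q-c,full_matrices=False)[2][2]; Q=Q[abs((Q-c)@n)<.003]
n*=np.sign(n[0]); print(len(Q),c,"yaw",np.rad2deg(np.arctan2(n[1],n[0])),"pitch",np.rad2deg(np.arcsin(n[2])))
for a,b in((-.25,-.15),(-.02,.05)):
    B=P[(abs(z-.225)<.004)&(abs(x-.593)<.015)&(y>a)&(y<b)]; print("bar",len(B),B.mean(0),np.percentile(B[:,0],[5,95]))
u,v=proj("scene",[.59,-.085,.25]).astype(int); cv2.imwrite("pics/pre.png",cv2.resize(im[max(v-75,0):v+75,u-75:u+75,::-1],(600,600)))
E
```

```text
clock: 6.2
ee_pos: [0.5923, -0.0857, 0.44]
ee_rot: [2.232, 2.211, -0.001]
contact_force: [-0.1, 0.4, -2.6]
width: 0.0177
finger_force: 62.3
[ 0.59234245 -0.08568153  0.4399674 ] -0.5292728381297612 [-4.e-04 -3.e-04 -1.e+00]
208 [ 0.59174342 -0.08783964  0.19122395] yaw -0.967833510721951 pitch -14.180045357742287
bar 117 [ 0.59172985 -0.20259987  0.22411085] [0.58734315 0.59565681]
bar 57 [0.59532006 0.01257995 0.22422952] [0.5914568 0.598776 ]
```

View pics/pre.png

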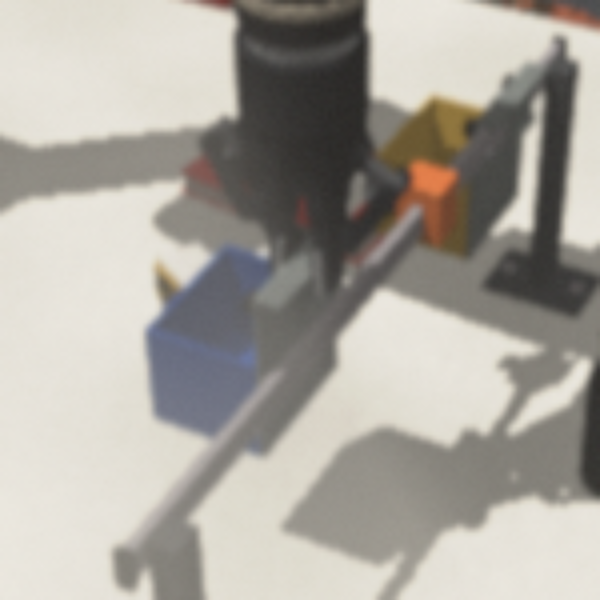

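The bin is above and in line with the bar: in the crop the bracket is at (290,310) and the stop at (435,190). I'll lower it gently with the force under watch.

```bash
python3 -m jog '[[0.02,0,-0.3,0,0,-0.002],[0,0,-0.3,0,0,0],[0,0,-0.2,0,0,0],[0,0,-0.2,0,0,0],[0,0,-0.15,0,0,0],[0,0,-0.15,0,0,0],[0,0,-0.1,0,0,0],[0,0,0,0,0,0]]'; python3 -m jog '[[0,0,-0.1,0,0,0],[0,0,-0.1,0,0,0],[0,0,0,0,0,0]]'
```

```text
clock: 7.05
ee_pos: [0.593, -0.0853, 0.3977]
ee_rot: [-2.235, -2.207, 0.001]
contact_force: [-0.1, -0.3, -2.8]
width: 0.0174
finger_force: 62.4
clock: 7.35
ee_pos: [0.593, -0.0853, 0.3917]
ee_rot: [-2.235, -2.207, 0.001]
contact_force: [0.0, 0.0, -2.6]
width: 0.0175
finger_force: 62.4
```

```bash
python3 -m jog '[[0,0,-0.1,0,0,0],[0,0,-0.1,0,0,0],[0,0,-0.06,0,0,0],[0,0,0,0,0,0]]'; python3 -m jog '[[0,0,-0.04,0,0,0],[0,0,-0.03,0,0,0],[0,0,0,0,0,0]]'
```

```text
clock: 7.75
ee_pos: [0.593, -0.0853, 0.3839]
ee_rot: [-2.235, -2.207, 0.001]
contact_force: [-0.0, 1.4, -3.0]
width: 0.0176
finger_force: 62.3
clock: 8.05
ee_pos: [0.593, -0.0854, 0.3821]
ee_rot: [-2.236, -2.207, 0.0]
contact_force: [0.6, -0.1, -2.6]
width: 0.0179
finger_force: 62.4
```

```bash
python3 -m jog '[[0,0,-0.03,0,0,0],[0,0,-0.02,0,0,0],[0,0,0,0,0,0]]'; python3 -m jog '[[0,0,-0.03,0,0,0],[0,0,0,0,0,0]]'
```

```text
clock: 8.35
ee_pos: [0.593, -0.0854, 0.3806]
ee_rot: [-2.236, -2.207, 0.0]
contact_force: [-0.1, -0.0, -2.3]
width: 0.0179
finger_force: 62.4
clock: 8.55
ee_pos: [0.593, -0.0853, 0.3801]
ee_rot: [2.235, 2.207, 0.0]
contact_force: [-0.6, 0.4, -0.2]
width: 0.0174
finger_force: 62.6
```

```bash
python3 -m jog '[[0,0,-0.01,0,0,0],[0,0,0,0,0,0],[0,0,0,0,0,0]]'; python3 - <<'E'
from h import *
im,d=shot("scene"); P=cloud("scene",d).reshape(-1,3); x,y,z=P.T
T=P[(abs(x-.59)<.02)&(abs(y+.085)<.055)&(z>.222)&(z<.24)]; print("top",len(T),np.median(T,0),np.ptp(T,axis=0))
F=P[(x>.59)&(x<.62)&(abs(y+.085)<.02)&(z>.195)&(z<.22)]; print("tongue",len(F),np.median(F,0))
for q in("bin_hook","bin_top","stop_face"): 
    for r in env.landmark_of("scene",q)[:1]: print(q,r["score"],r["location"],ray_z("scene",r["location"],.228 if q=="bin_top" else .225))
u,v=proj("scene",[.59,-.06,.23]).astype(int); cv2.imwrite("pics/hung.png",cv2.resize(im[max(v-60,0):v+60,u-60:u+60,::-1],(600,600)))
E
```

```text
clock: 8.85
ee_pos: [0.593, -0.0854, 0.3801]
ee_rot: [2.235, 2.207, 0.001]
contact_force: [-2.1, 0.8, 3.9]
width: 0.018
finger_force: 63.1
top 190 [ 0.59155774 -0.09870942  0.22771182] [0.03756705 0.10500248 0.01752607]
tongue 59 [ 0.60674547 -0.09568708  0.2073851 ]
bin_hook 0.9 [249.2, 192.5] [ 0.60220636 -0.08236619  0.225     ]
bin_top 0.55 [245.6, 190.0] [ 0.59128349 -0.08096591  0.228     ]
stop_face 0.6 [271.8, 158.8] [0.59054458 0.07505294 0.225     ]
```

View pics/hung.png

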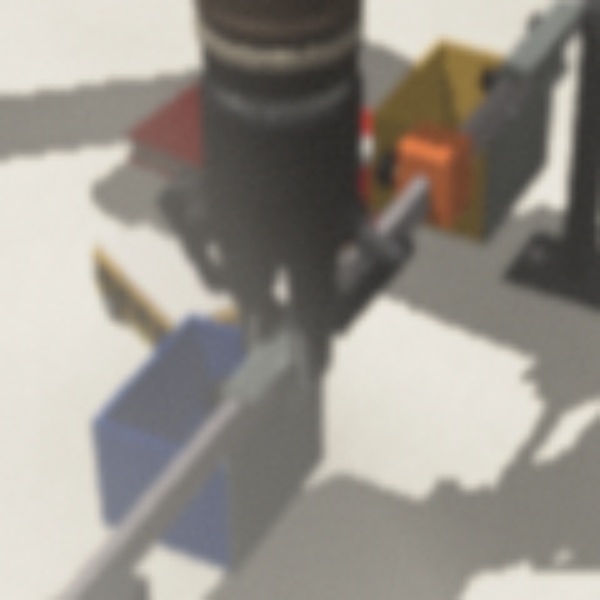

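The bridge sits on the bar: its top is at 0.2277, where 0.228 is expected, and the bar runs into the channel at (240,385) in the crop. I'll ease the load slightly and slide toward the stop.

```bash
python3 -m jog '[[0,0,-0,0,0,0],[0.002,0.15,0.008,0,0,0],[0.004,0.3,0,0,0,0],[0.004,0.3,0,0,0,0],[0.004,0.3,0,0,0,0],[0.004,0.3,0,0,0,0],[0,0,0,0,0,0]]'; python3 -m jog '[[0.004,0.3,0,0,0,0],[0.004,0.3,0,0,0,0],[0.004,0.3,0,0,0,0],[0.004,0.3,0,0,0,0],[0.003,0.2,0,0,0,0],[0.003,0.15,0,0,0,0],[0,0,0,0,0,0]]'
```

```text
clock: 9.75
ee_pos: [0.5937, -0.0432, 0.3801]
ee_rot: [-2.234, -2.209, -0.002]
contact_force: [-0.3, 0.9, 5.0]
width: 0.0177
finger_force: 63.5
clock: 10.45
ee_pos: [0.5943, 0.0028, 0.3801]
ee_rot: [2.234, 2.208, 0.001]
contact_force: [-0.4, -0.9, 5.6]
width: 0.0177
finger_force: 63.5
```

```bash
python3 -m jog '[[0.001,0.1,0.01,0,0,0],[0.001,0.1,0,0,0,0],[0.001,0.1,0,0,0,0],[0.001,0.07,0,0,0,0],[0,0,0,0,0,0]]'; python3 - <<'E'
from h import *
im,d=shot("top"); P=cloud("top",d).reshape(-1,3);x,y,z=P.T
S=P[(abs(z-.241)<.004)&(abs(x-.595)<.03)&(abs(y-.08)<.04)]; print("stop",len(S),np.percentile(S[:,1],[2,98]))
im2,d=shot("scene"); P=cloud("scene",d).reshape(-1,3);x,y,z=P.T
F=P[(x>.575)&(x<.61)&(y>-.08)&(y<.075)&(z>.13)&(z<.19)]; print("plate y",len(F),np.percentile(F[:,1],[1,99]))
S=P[(abs(z-.241)<.004)&(abs(x-.595)<.03)&(abs(y-.08)<.04)]; print("stop",np.percentile(S[:,1],[2,98]))
E
```

```text
clock: 10.95
ee_pos: [0.5944, 0.0132, 0.3801]
ee_rot: [-2.235, -2.207, -0.001]
contact_force: [-0.3, -2.0, 4.7]
width: 0.0174
finger_force: 63.4
stop 152 [0.07319407 0.10154988]
plate y 254 [-0.03805545  0.06308535]
stop [0.07370273 0.08911741]
```

Plate edge at 0.063 and stop face at 0.0735 leaves about 10 mm. I'll approach slowly.

```bash
python3 -m jog '[[0,0.05,0,0,0,0],[0.001,0.05,0,0,0,0],[0.001,0.05,0,0,0,0],[0.001,0.04,0,0,0,0],[0,0,0,0,0,0]]';  python3 -m jog '[[0,0.02,0,0,0,0],[0,0.02,0,0,0,0],[0,0,0,0,0,0]]'
```

```text
clock: 11.55
ee_pos: [0.5945, 0.0184, 0.3801]
ee_rot: [2.236, 2.207, 0.0]
contact_force: [0.3, -3.5, 4.4]
width: 0.0175
finger_force: 63.4
clock: 11.85
ee_pos: [0.5945, 0.0195, 0.3801]
ee_rot: [2.236, 2.207, -0.0]
contact_force: [0.2, -4.4, 5.1]
width: 0.0177
finger_force: 63.4
```

```bash
python3 -m jog '[[0,0,0.015,0,0,0],[0,0,0,0,0,0],[0,0,0,0,0,0]]';  python3 -m jog '[[0,0.02,0,0,0,0],[0,0.02,0,0,0,0],[0,0,0,0,0,0]]'
```

```text
clock: 12.15
ee_pos: [0.5945, 0.0198, 0.3801]
ee_rot: [-2.235, -2.207, 0.0]
contact_force: [0.5, -1.9, 1.6]
width: 0.0178
finger_force: 63.0
clock: 12.45
ee_pos: [0.5944, 0.021, 0.3801]
ee_rot: [-2.235, -2.207, 0.0]
contact_force: [-0.5, -1.9, -0.2]
width: 0.0172
finger_force: 62.9
```

```bash
python3 -m jog '[[0,0.02,0,0,0,0],[0,0.02,0,0,0,0],[0,0,0,0,0,0]]';  python3 -m jog '[[0,0.02,0,0,0,0],[0,0.01,0,0,0,0],[0,0,0,0,0,0]]'
```

```text
clock: 12.75
ee_pos: [0.5944, 0.0223, 0.3801]
ee_rot: [-2.235, -2.207, 0.0]
contact_force: [0.8, -0.6, -1.6]
width: 0.0174
finger_force: 62.6
clock: 13.05
ee_pos: [0.5944, 0.0231, 0.3802]
ee_rot: [-2.235, -2.207, 0.0]
contact_force: [-0.4, 0.6, -2.7]
width: 0.0175
finger_force: 62.4
```

```bash
python3 -m jog '[[0,0.02,0,0,0,0],[0,0,0,0,0,0]]'
```

```text
clock: 13.25
ee_pos: [0.5945, 0.0236, 0.3803]
ee_rot: [-2.235, -2.207, 0.0]
contact_force: [0.9, -0.3, -3.3]
width: 0.0174
finger_force: 62.3
```

```bash
python3 -m jog '[[0,0.02,0,0,0,0],[0,0.01,0,0,0,0],[0,0,0,0,0,0]]';  python3 -m jog '[[0,0.01,0,0,0,0],[0,0.01,0,0,0,0],[0,0,0,0,0,0]]'
```

```text
clock: 13.55
ee_pos: [0.5944, 0.024, 0.3804]
ee_rot: [2.236, 2.206, -0.002]
contact_force: [0.2, -4.6, -3.6]
width: 0.0181
finger_force: 62.3
clock: 13.85
ee_pos: [0.5944, 0.0242, 0.3804]
ee_rot: [2.235, 2.205, -0.003]
contact_force: [-0.1, -7.2, -3.1]
width: 0.0172
finger_force: 62.3
```

```bash
python3 -m jog '[[0,0.01,0,0,0,0],[0,0.01,0,0,0,0],[0,0,0,0,0,0]]'
```

```text
clock: 14.15
ee_pos: [0.5944, 0.0245, 0.3805]
ee_rot: [2.235, 2.204, -0.004]
contact_force: [-0.2, -8.8, -2.5]
width: 0.0178
finger_force: 62.3
```

The bracket is in contact and the push is rising gently. One more nudge, then I'll hold.

```bash
python3 -m jog '[[0,0.008,0,0,0,0],[0,0,0,0,0,0],[0,0,0,0,0,0],[0,0,0,0,0,0],[0,0,0,0,0,0],[0,0,0,0,0,0],[0,0,0,0,0,0],[0,0,0,0,0,0]]';python3 -m jog '[[0,0,0,0,0,0],[0,0,0,0,0,0],[0,0,0,0,0,0],[0,0,0,0,0,0],[0,0,0,0,0,0],[0,0,0,0,0,0],[0,0,0,0,0,0],[0,0,0,0,0,0]]'
```

```text
clock: 14.95
ee_pos: [0.5944, 0.0245, 0.3805]
ee_rot: [2.235, 2.204, -0.005]
contact_force: [-0.1, -9.5, -2.1]
width: 0.0177
finger_force: 62.3
clock: 15.75
ee_pos: [0.5944, 0.0245, 0.3805]
ee_rot: [2.235, 2.204, -0.005]
contact_force: [-0.4, -8.6, -2.7]
width: 0.018
finger_force: 62.3
```

```bash
python3 -m jog '[[0,0.004,0,0,0,0],[0,0,0,0,0,0],[0,0,0,0,0,0],[0,0,0,0,0,0],[0,0,0,0,0,0],[0,0,0,0,0,0],[0,0,0,0,0,0],[0,0,0,0,0,0],[0,0,0,0,0,0],[0,0,0,0,0,0],[0,0,0,0,0,0],[0,0,0,0,0,0]]';python3 -m jog '[[0,0,0,0,0,0],[0,0,0,0,0,0],[0,0,0,0,0,0],[0,0,0,0,0,0],[0,0,0,0,0,0],[0,0,0,0,0,0],[0,0,0,0,0,0],[0,0,0,0,0,0],[0,0,0,0,0,0],[0,0,0,0,0,0],[0,0,0,0,0,0],[0,0,0,0,0,0]]'; python3 - <<'E'
from h import *
F=[]
im,d=shot("scene"); P=cloud("scene",d).reshape(-1,3);x,y,z=P.T
for _ in range(6): env.snapshot("top"); F.append(env.sense()["contact_force"])
print(np.mean(F,0),np.std(F,0))
F=P[(x>.575)&(x<.61)&(y>-.08)&(y<.085)&(z>.13)&(z<.19)]; print("plate y",np.percentile(F[:,1],[1,99]))
T=P[(abs(x-.594)<.02)&(y>-.03)&(y<.01)&(z>.22)&(z<.24)]; print("top",np.median(T,0))
u,v=proj("scene",[.59,.04,.22]).astype(int); cv2.imwrite("pics/end.png",cv2.resize(im[max(v-60,0):v+60,u-60:u+60,::-1],(600,600)))
E
```

```text
clock: 16.95
ee_pos: [0.5944, 0.0245, 0.3805]
ee_rot: [2.235, 2.203, -0.005]
contact_force: [-1.1, -9.8, -3.0]
width: 0.018
finger_force: 62.3
clock: 18.15
ee_pos: [0.5944, 0.0245, 0.3805]
ee_rot: [2.235, 2.203, -0.005]
contact_force: [-0.7, -9.9, -2.8]
width: 0.0179
finger_force: 62.3
[-0.85395973 -9.84967219 -2.11775591] [0.32544676 0.47341982 0.51349776]
plate y [-0.02747932  0.06949887]
top [ 0.5956675  -0.01162832  0.22739265]
```

View pics/end.png

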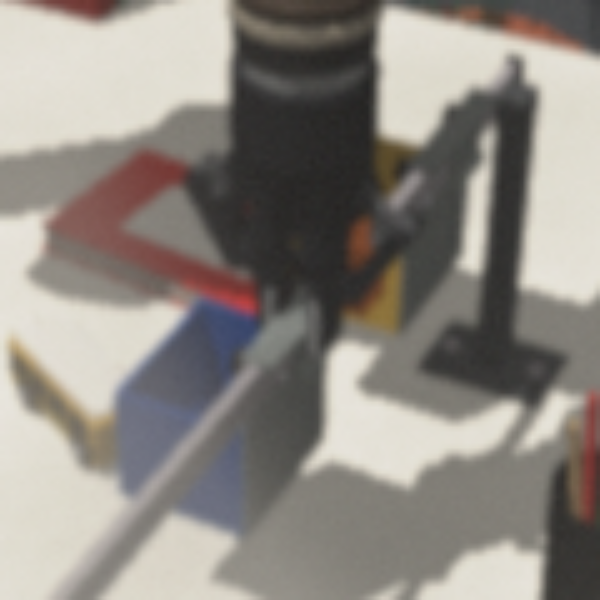

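The view shows the bin hung at (240,410), its bracket against the orange stop at (365,260), which the gripper partly hides. The push has held steady at about 9.8 N for over 2 s, so I'm handing in.

```bash
python3 -c "
from station import env
print(env.sign_off())"
```

```text
the job is handed in; nothing more can be done
None
```

The blue bin is hooked fully down on the rail and slid up against the orange stop; the arm still grips it and has pushed steadily at about 9.8 N for over 2 s. The job is handed in, but no verdict came back.

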